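# Clear the register board and hold its clamp open

## Robot

A 7-joint arm with a two-finger parallel gripper is mounted at the origin on the work surface. World frame = base frame: x ahead of the robot, y to its left, z up, the work surface at z = 0. Lengths are in m, angles in rad, forces in N, time in s.
With the tool pointing down it reaches from about 0.425 to 0.95 m from the base axis. Payload 4.7 kg.
Tool frame: the origin (TCP) lies on the centre line of the jaws, within the pads' length; the fingertips stand 8 mm ahead of it and the grasp point (between the pads) lies 11 mm behind it (ctrl.tip_extent is the distance from the TCP to the fingertips, in m); z points along the fingers, y is the line along which they close (so a half turn about z gives the same grasp; the last joint's range is limited). The gripper opens to 87 mm and grips with 3 to 60 N. Pads are 19 mm wide; open, the fingers measure 117 mm over their backs; the gripper's body (75 mm by 190 mm) begins 51 mm behind the grasp point.
Start: joints at [-1.129, 0.469, -0.049, 1.532, 0.024, 1.141, -0.082], TCP at [0.306, 0.602, 0.231] pointing down, gripper open.
Joint ranges: [-2.59, 2.59], [-0.33, 1.99], [-1.39, 1.29], [0.1, 2.45], [-1.04, 4.18], [0.21, 1.99], [-2.66, 2.66]. Speed limits (rad/s): [2.57, 2.57, 3.14, 3.14, 3.14, 3.14, 3.14].

## Interface

Orientations are given as a rotation vector (axis times angle).
In Python, from rig import sensors, grab_frame, camera_info, ctrl gives the robot as it stands.
- The arm moves only by the tool drive_tool, never from a script. Its arguments are lists of equal length, an entry for each row: "offset": the shift along the tool's x, y, z in mm, a list of three; "roll": the turn about the tool's z in rad. In form: {"offset": [[x, y, z], ...], "roll": [roll, ...]}. A call has exactly 10 rows; each row is the pose to reach, as a shift and turn from the pose commanded when the call began, along the tool's axes at that moment; what a row does not reach only later rows make up. A row lasts 1/8 s, in which the tool goes at most 62.5 mm and 10.7 degrees, less where a joint would pass 70% of its speed; a pose out of reach is approached as far as the arm can. A call with a gripper value outside its range is refused whole. "claw" is the closure, from 0 (fully open) to 1 (shut), set as the call begins (left out, the last holds). The fingers move at their own pace and stop on an object; "grip_force" is the grip in N (left out, the last holds). Time passes only in rows, so rows that repeat a pose let the fingers close, or fill a call up. It gives the time, the measured TCP pose, the force, the opening and the grip force at its end, in the units of the state.
- sensors.read_state(): the state, without advancing time (a new reading comes with each control period).
- grab_frame(name): name is "scene" or "top" or "wrist"; returns (picture, depth): 480x640x3 uint8, red, green, blue; 480x640 float32, m along the optical axis (not along the pixel's ray), 0 where there is no reading.
- camera_info(name): a dict with "mtx" (3x3 intrinsics, pixels), "R" (3x3) and "t" (3): a world point X has camera coordinates R X + t; the wrist camera has in their place "mount" (4x4, takes a point from camera to tool coordinates, whose origin is the TCP and whose axes are the flange's). Camera axes: x right, y down, z forward; pixel columns grow to the right and rows downward; lengths in m; the calibration is good to about 2 mm. The wrist camera is an equidistant fisheye: a pixel r from the principal point sees the ray r / f radians off the axis. A picture is of the moment at which its call begins: read the wrist's pose just before it. camera_info takes no time and is no camera call.
- ctrl.sign_off(): hands the job in; it is judged then, once.
The state is a dict: "clock": time; "qpos": joint angles; "qd": joint speeds; "effort": joint torques, N m; "ee_pos": TCP position; "tcp_rot": TCP orientation; "wrist_force": force on the tool from outside, world axes, zero at the start; "ft_torque": the same for the moment, N m; "width": opening from 0.0 (shut) to 1.0 (fully open); "gripper_force": force on a finger pad.
Only numpy, scipy, OpenCV 4.12 (cv2) and the standard library are available. Lean on these libraries where they do the work, as an engineer would, in place of code of your own. Each camera call takes 0.05 s, during which the arm holds its last target. There are 200 camera calls.

## Task

Get the print register board ready for a new sheet: first hang the wooden rubbing pad that stands on the board by its eye on the empty peg of the rack, and let go of it. Then take the black grip of the board's cam lever, swing the lever up to where it lifts the clamp bar highest (lever straight up, not beyond) and finish while still holding it there, because a spring pulls it back down. Leave everything else where it is.

Things in the scene. Friction and masses are not known exactly. Their poses are not given: they have to be found in the camera images.
- bed: Register board: fixed plywood plate 260 x 260 mm, 20 mm thick, flat on the table. Origin: centre of its underside; x points away from the robot, y to the left. An aluminium clamp bar (32 mm wide, 230 mm long, along y) lies across it at x = 80 mm, top 36 mm above the table; at its right (-y) end is the cam, where a small plate on the bar reaches 88 mm above the table.
- pad: Loose wooden rubbing pad standing upright on the board, about 220 g. Origin: centre of its underside. Base 50 (x) x 80 (y) mm, 22 mm high; from it rises a flat handle 14 mm thick (x), 46 mm wide (y), to a total height of 153 mm. A round eye of 26 mm diameter goes through the handle along x.
- pad_eye (a point): Centre of the pad's eye, 129 mm above the pad's underside, on its centre line; same axes as the pad.
- rack: Fixed wooden rack: foot 110 x 230 x 15 mm (x = -90 to +20 mm) and upright panel 230 mm wide (y), 18 mm thick (x, centred on the origin), top at 227 mm. Origin on the table under the panel's middle. Two steel pegs point to its -x (about to the robot's right): at y = -55 mm (farther from the robot, empty) and y = +55 mm (a palette knife hangs there, fixed).
- free_peg (a point): Point on the empty peg's axis, 42 mm out from the panel's face, 212 mm above the table; rack axes. Peg: 10 mm round bar, 75 mm long, rising 8 degrees towards its tip, ball end 15 mm; the tip is 34 mm further out (-x) and 5 mm higher than this point. Hung here, the eye's centre rests 8 mm below this point, the pad's base 17 mm clear of the panel.
- cam_lever (a joint): Cam lever angle, rad. 0: at rest, lever points to the board's -x (to the robot), 10 degrees above level. Grows as it swings up and over, away from the robot, about the axle (board's y). 1.396: straight up, clamp bar highest; beyond that the bar sinks again; stop at 2.0. A spring (0.20 N m at 0, 0.34 at 1.396; 2 to 4 N at the grip) always pulls it back to 0.
- cam_axle (a point): Point on the lever's axle, at board x = 80 mm, y = -142 mm, 55 mm above the table; the axle is parallel to the board's y. Board axes; does not move. The lever's steel cam disc (24 mm radius, 12 mm off-centre) turns on it.
- lever_grip: Black round grip of the cam lever: bar of 16 mm diameter parallel to the axle, 110 mm from it; a sleeve that turns freely on its pin. Origin: its inner end, on the lever's steel arm (9 mm thick in y, 16 mm deep); it sticks out 82 mm to the board's -y. At rest its axis is 74 mm above the table, straight up 165 mm.
- grip_mid (a point): Point on the grip's axis, 45 mm out from its inner end, where to grip: clear of the lever's arm. At board y = -197 mm.
- clamp_bar (a joint): Lift of the clamp bar, m: 0 closed on the board, 0.0099 at its highest. It is driven by the cam.
- ink_tin: Small aluminium tin, 48 mm diameter, 34 mm high, on the board's near left corner. Bystander. Origin: underside.
- offcut: Small wood block 40 x 36 x 18 mm on the board's near right corner. Bystander. Origin: underside.
- jar: Amber glass jar, 70 mm diameter, 100 mm high, beyond the board (may stand in either place with the ink tin). Bystander. Origin: underside.
- big_tin: Ink tin, 90 mm diameter, 75 mm high, beyond the board. Bystander. Origin: underside.
- brush_pot: Terracotta pot, 90 mm diameter, 100 mm high, with brushes up to 195 mm, beyond the board on the left. Bystander. Origin: underside.
- brayer: Ink roller lying flat: rubber roll 40 mm diameter, 100 mm long, wooden handle 160 mm long to its -x. To the right of the board. Bystander. Origin: under the roll's middle.
- gouge: Slender hand tool lying on the table beyond the rack, about 200 mm long. Bystander.

How it is judged:
On the way, in this order (a step that is already met when the one before it is completed fails the run):
1. The pad hangs by its eye on the empty peg, let go and still (x of pad_eye in the frame of free_peg between -0.031 and 0.031 m and y of pad_eye in the frame of free_peg between -0.012 and 0.012 m and z of pad_eye in the frame of free_peg between -0.02 and 0.004 m and contact force between pad and rack above 0.6 N and contact force between pad and the fingers below 0.05 N and angle between pad's own z axis and vertical below 0.3 rad and linear speed of pad below 0.05 m/s), for 0.3 s.
2. With the pad still hanging, the gripper holds the lever's grip with the clamp bar at its highest (all of step 1 and value of joint cam_lever between 1.196 and 1.596 rad and value of joint clamp_bar above 0.0094 m and velocity of joint cam_lever between -0.1 and 0.1 rad/s and contact force between lever_grip and the fingers above 0.8 N), for 0.5 s.
At the end, for the whole second after the job is handed in: The pad hangs still on the empty peg: eye within 31 mm along the peg, 12 mm sideways, 20 mm below to 4 mm above free_peg, tilt under 0.3 rad, fingers off it. The fingers hold the lever grip (over 0.8 N), lever still within 0.2 rad of straight up, clamp bar lifted over 9.4 mm (all of step 2); the arm keeps its last pose, push and grip.
It fails at once if A bystander (tin, offcut, jar, pot, brayer or gouge) is moved more than 30 mm (distance of any of ink_tin, offcut, jar, big_tin, brush_pot, brayer, gouge from where it was at the start of the episode above 0.03 m).
It also fails if it takes over 58 s, if anything falls off the work surface, if the arm or the gripper's body presses on something with over 40 N, if the wrist force passes 120 N, or if a joint passes its speed limit or range.

## Working session

There is one attempt and no reset: what is moved stays moved. The work goes in short steps, Python scripts to look and compute and a tool call to move; the robot and the scene stay as the last step left them, time stands still between calls to the robot, and variables do not carry over. Pictures are saved under pics/ and viewed, at most 10 in all, crops included, and the job is handed in when it is done.

Besides the shell and the picture viewer there is one more tool, called after "Call:" by a JSON object that holds its "name" and its "arguments". drive_tool: Moves the arm, as the interface text tells. Its arguments: {"type":"object","properties":{"offset":{"type":"array"},"roll":{"type":"array"},"claw":{"type":"number"},"grip_force":{"type":"number"}},"required":["offset","roll"]}

```bash
mkdir -p pics; cat > h.py <<'E'
import numpy as np,cv2
from rig import sensors, grab_frame, camera_info, ctrl
def save(n,im): cv2.imwrite('pics/'+n,im[:,:,::-1])
def cloud(n,d):
    c=camera_info(n);K=c['mtx'];v,u=np.mgrid[0:480,0:640]
    P=np.stack([(u-K[0,2])/K[0,0]*d,(v-K[1,2])/K[1,1]*d,d],-1)
    return (P-c['t'])@c['R']
E
python3 - <<'E'
from h import *
print(sensors.read_state())
for n in('scene','top'):
    im,d=grab_frame(n);save(n+'.png',im);np.savez('pics/'+n,im=im,d=d);print(n,camera_info(n))
print(camera_info('wrist'))
E
```

```text
{'clock': 0.0, 'qpos': array([-1.12891691,  0.46944335, -0.04857943,  1.53369687,  0.02410519,
        1.14099998, -0.08231469]), 'qd': array([ 1.59997969e-04,  2.25024020e-03,  2.04929239e-03,  7.70255633e-04,
       -8.27312462e-04, -8.48641170e-05,  1.22514458e-03]), 'effort': array([-9.11312463e-05, -5.07973194e+01, -8.10964638e-02, -2.36150908e+01,
       -6.14370382e-02,  3.79466463e-02,  1.69200434e-04]), 'ee_pos': array([0.30590081, 0.60104586, 0.22949684]), 'tcp_rot': array([-7.32592408e-01, -3.05459427e+00,  3.02427617e-03]), 'wrist_force': array([-0.23804801,  0.82098534,  0.39891042]), 'ft_torque': array([-0.03367204, -0.0112004 , -0.00414071]), 'gripper_force': 0.0, 'width': 0.9994750004307781}
scene {'mtx': array([[541.03831797,   0.        , 318.27671341],
       [  0.        , 541.03831797, 240.77460944],
       [  0.        ,   0.        ,   1.        ]]), 'R': array([[ 0.60649662,  0.79504524,  0.0080572 ],
       [ 0.68707284, -0.51897688, -0.50852129],
       [-0.40011593,  0.31395234, -0.86101172]]), 't': array([-0.30867291, -0.34987345,  1.54125383])}
top {'mtx'
[... 174 characters left out ...]
1225226, -0.99992167, -0.00255837],
       [-0.9966782 ,  0.01241845, -0.08048814],
       [ 0.08051361,  0.00156371, -0.99675228]]), 't': array([-0.02018092,  0.600611  ,  1.5613907 ])}
{'mtx': array([[371.64829954,   0.        , 317.99130498],
       [  0.        , 371.64829954, 241.00952774],
       [  0.        ,   0.        ,   1.        ]]), 'mount': array([[ 5.99080057e-04, -9.64286370e-01, -2.64861166e-01,
         7.12894810e-02],
       [ 9.99999229e-01,  2.89510832e-04,  1.20783371e-03,
        -3.48392036e-04],
       [-1.08801741e-03, -2.64861685e-01,  9.64285800e-01,
        -1.53332421e-01],
       [ 0.00000000e+00,  0.00000000e+00,  0.00000000e+00,
         1.00000000e+00]])}
```

View pics/scene.png

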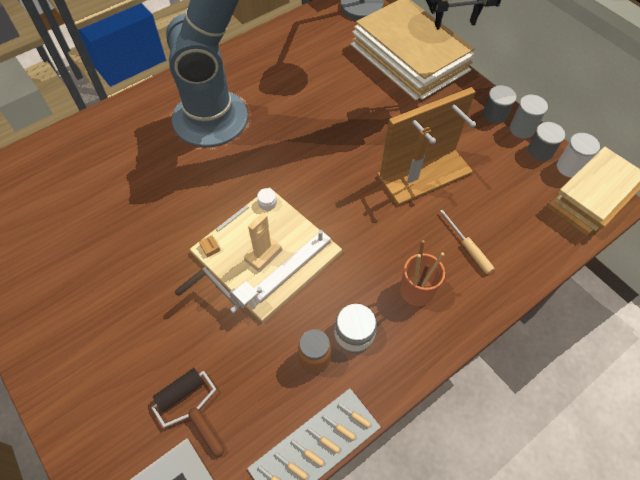

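View pics/top.png

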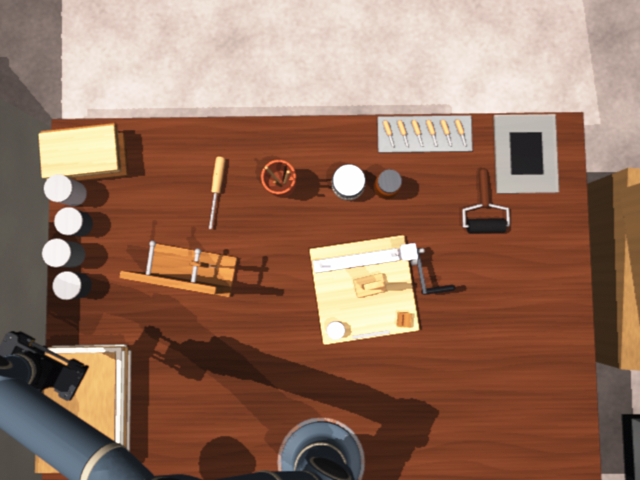

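The scene shows the board with the pad (eye at about (262,225)), the tin at (267,199), the offcut at (209,245) and the lever grip at (190,283). The rack is at (425,150): knife on the peg at (424,130), empty peg ending near (472,122). In the top view the rack panel runs from (120,275) to (235,293), the empty peg's tip is near (151,243), and the lever grip spans (425,291)–(460,288).

```bash
python3 - <<'E'
from h import *
D={n:np.load(f'pics/{n}.npz') for n in('scene','top')}
W={n:cloud(n,D[n]['d']) for n in D}
def stats(n,box,zlo,zhi,lab):
    P=W[n]; u0,u1,v0,v1=box
    Q=P[v0:v1,u0:u1].reshape(-1,3); Q=Q[(Q[:,2]>zlo)&(Q[:,2]<zhi)]
    if len(Q)<5: print(lab,len(Q));return Q
    r=cv2.minAreaRect(Q[:,:2].astype(np.float32)*1000)
    print(lab,n,len(Q),'mean',Q.mean(0).round(4),'rect c',np.round(r[0],1),'size',np.round(r[1],1),'ang',round(r[2],2)); return Q
for n,b,rk in(('top',(295,425,225,350),(110,245,235,305)),('scene',(185,345,185,320),(370,490,85,205))):
    stats(n,b,.012,.026,'board')
    stats(n,b,.027,.042,'bar+..')
    stats(n,b,.09,.19,'padhandle')
    stats(n,b,.16,.19,'padtop')
    stats(n,rk,.217,.235,'paneltop')
    stats(n,rk,.19,.225,'peg')
    stats(n,rk,.008,.02,'foot')
stats('top',(418,470,275,300),.05,.1,'grip')
stats('scene',(170,215,265,300),.05,.1,'grip')
E
```

```text
board top 6589 mean [ 0.4511 -0.1216  0.0196] rect c [ 459.8 -134.5] size [312.8 290.3] ang 89.75
bar+.. top 1568 mean [ 0.4962 -0.1257  0.0354] rect c [ 460.7 -125.9] size [255.9 263.1] ang 7.72
padhandle top 177 mean [ 0.4958 -0.1652  0.1448] rect c [ 517.6 -184.1] size [ 46.8 177.8] ang 37.15
padtop top 110 mean [ 0.4704 -0.1373  0.1726] rect c [ 470.4 -137.3] size [13.7 45.5] ang 13.26
paneltop top 898 mean [0.4935 0.3472 0.2253] rect c [523.  345.5] size [231.1  99.6] ang 79.62
peg top 641 mean [0.507  0.341  0.2174] rect c [523.  345.5] size [231.1  99.6] ang 79.62
foot top 2109 mean [0.5286 0.3429 0.0141] rect c [517.6 386.6] size [186.7 355.2] ang 0.71
board scene 6678 mean [ 0.4655 -0.1272  0.0212] rect c [ 459.3 -121.1] size [263.3 262.5] ang 7.73
bar+.. scene 1825 mean [ 0.5019 -0.1242  0.0363] rect c [ 458.9 -122.1] size [248.3 253.5] ang 7.15
padhandle scene 565 mean [ 0.4807 -0.1461  0.1378] rect c [ 499.6 -187.7] size [126.  160.7] ang 12.68
padtop scene 185 mean [ 0.4729 -0.1376  0.1723] rect c [ 471.6 -137.2] size [18.2 46.9] ang 12.91
paneltop scene 1007 mean [0.4976 0.3439 0.226 ] rect c [523.  345.2] size [231.6 102. ] ang 79.87
peg scene 1120 mean [0.5033 0.3378 0.2104] rect c [528.4 341.3] size [230.6  97.5] ang 75.8
foot scene 2188 mean [0.5176 0.3608 0.0158] rect c [443.9 443. ] size [331.3 449.3] ang 48.74
grip top 263 mean [ 0.4613 -0.3031  0.0789] rect c [ 469.3 -311.2] size [89.5 49.7] ang 89.43
grip scene 341 mean [ 0.4623 -0.3074  0.0803] rect c [ 458.9 -309.9] size [89.3 40.2] ang 76.39
```

```bash
cat >> h.py <<'E'
from scipy.spatial.transform import Rotation as Ro
def plan(*pts):
    """pts: (x,y,z,angle deg of closing line) in world; prints offset mm / roll from the present pose"""
    s=sensors.read_state();R=Ro.from_rotvec(s['tcp_rot']).as_matrix();p=s['ee_pos']
    print('t',s['clock'],'p',p.round(4),'q7',s['qpos'][6].round(3),'R',R.round(3).tolist())
    yaw=np.degrees(np.arctan2(R[1,1],R[0,1]))
    for x,y,z,a in pts:
        d=(a-yaw+90)%180-90   # world ccw; tool z is down -> roll=-d
        print((x,y,z,a),'off',(R.T@(np.array([x,y,z])-p)*1000).round(1),'roll',round(-np.radians(d),4))
E
python3 - <<'E'
from h import *
a=np.radians(79.75-90);e=np.array([np.cos(a),np.sin(a)]);l=np.array([-e[1],e[0]])
o=np.array([.523,.3454])-.041*e
for n,b in(('top',(110,245,235,305)),('scene',(370,490,85,205))):
    D=np.load(f'pics/{n}.npz');P=cloud(n,D['d'])[b[2]:b[3],b[0]:b[1]].reshape(-1,3)
    P=P[(P[:,2]>.195)]
    s=(P[:,:2]-o)@e;t=(P[:,:2]-o)@l
    for lo,hi in((20,50),(50,75),(75,95)):
        m=(s*1000>lo)&(s*1000<hi)&(t>.03)
        if m.sum(): print(n,lo,hi,m.sum(),'lat',(t[m].min()*1000).round(1),(t[m].max()*1000).round(1),'ztop',np.percentile(P[m,2],95).round(4),'smax',s[m].max().round(4))
    m=P[:,2]>.222; m&=s<.02; print('panel s',s[m].min(),s[m].max(),'t',t[m].min(),t[m].max(),np.polyfit(t[m],s[m],1))
print('origin',o,'freepeg',o+.051*e+.055*l)
plan((.471,-.137,.24,103.2),(.471,-.137,.136,103.2))
E
```

```text
top 20 50 55 lat 49.4 61.0 ztop 0.2172 smax 0.0498
top 50 75 44 lat 49.0 60.4 ztop 0.22 smax 0.0741
top 75 95 37 lat 46.6 62.6 ztop 0.2276 smax 0.0909
panel s -0.009014959847216 0.009506695764455092 t -0.11531272472911326 0.11576283180592144 [0.00303916 0.00031094]
scene 20 50 46 lat 49.4 59.7 ztop 0.2189 smax 0.0498
scene 50 75 43 lat 48.1 60.1 ztop 0.2226 smax 0.0742
scene 75 95 39 lat 49.0 61.9 ztop 0.2259 smax 0.0917
panel s -0.01009269110000464 0.013469510901484488 t -0.11613540501244082 0.11549106990290965 [0.00205421 0.00231771]
origin [0.48265433 0.35269569] freepeg [0.5426273 0.3977428]
t 0.1 p [0.3059 0.6011 0.2296] q7 -0.082 R [[-0.891, 0.454, -0.001], [0.454, 0.891, -0.002], [-0.0, -0.002, -1.0]]
(0.471, -0.137, 0.24, 103.2) off [-481.9 -583.    -9.3] roll -0.7011
(0.471, -0.137, 0.136, 103.2) off [-481.9 -582.8   94.7] roll -0.7011
```

Call:
{"name": "drive_tool", "arguments": {"offset": [[-20, -15, -55], [-60, -40, -95], [-110, -80, -95], [-160, -120, -95], [-210, -157, -95], [-262, -196, -95], [-314, -234, -95], [-350, -285, -95], [-385, -335, -95], [-415, -390, -95]], "roll": [-0.07, -0.14, -0.21, -0.28, -0.35, -0.42, -0.49, -0.56, -0.63, -0.7], "claw": 0}}

```text
clock: 1.35
ee_pos: [0.4989, 0.069, 0.3252]
tcp_rot: [0.362, -3.12, 0.0]
wrist_force: [0.4, -0.9, 1.1]
width: 1.0
gripper_force: 0.0
```

```bash
python3 - <<'E'
from h import *
plan((.471,-.137,.25,103.2),(.471,-.137,.136,103.2))
E
```

```text
t 1.35 p [0.4989 0.069  0.3252] q7 1.6 R [[-0.973, -0.229, -0.0], [-0.229, 0.973, -0.0], [0.0, -0.0, -1.0]]
(0.471, -0.137, 0.25, 103.2) off [  74.3 -194.1   75.2] roll 0.0009
(0.471, -0.137, 0.136, 103.2) off [  74.3 -194.1  189.2] roll 0.0009
```

Call:
{"name": "drive_tool", "arguments": {"offset": [[20, -50, 20], [40, -100, 40], [57, -150, 60], [74, -194, 80], [74, -194, 95], [74, -194, 125], [74, -194, 155], [74, -194, 180], [74, -194, 189], [74, -194, 189]], "roll": [0, 0, 0, 0, 0, 0, 0, 0, 0, 0], "claw": 0}}

```text
clock: 2.6
ee_pos: [0.471, -0.1339, 0.1363]
tcp_rot: [0.361, -3.12, -0.001]
wrist_force: [0.0, 0.2, 0.0]
width: 1.005
gripper_force: 0.0
```

```bash
python3 - <<'E'
from h import *
plan((.471,-.137,.136,103.2))
im,d=grab_frame('wrist');save('w1.png',im)
E
```

```text
t 2.6 p [ 0.471  -0.1339  0.1363] q7 2.113 R [[-0.974, -0.228, -0.001], [-0.228, 0.974, 0.0], [0.001, 0.001, -1.0]]
(0.471, -0.137, 0.136, 103.2) off [ 0.7 -3.1  0.3] roll -0.0002
```

View pics/w1.png

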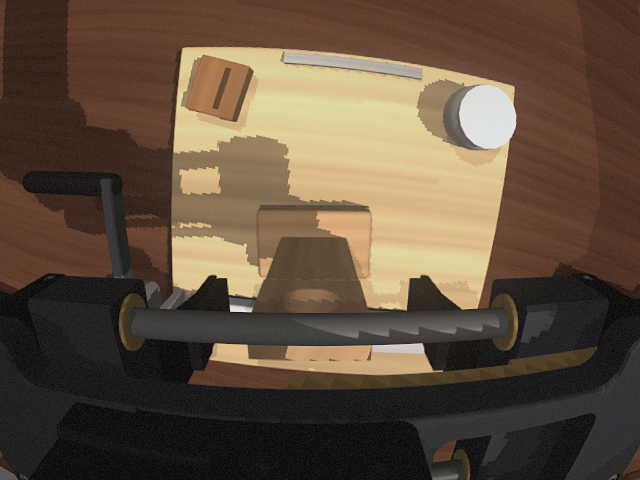

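The wrist view shows the handle (columns 250–370, top near row 300) standing between the two open fingers at columns 210 and 430; I close on it after a 3 mm centring shift.

Call:
{"name": "drive_tool", "arguments": {"offset": [[0, -3, 0], [0, -3, 0], [0, -3, 0], [0, -3, 0], [0, -3, 0], [0, -3, 0], [0, -3, 0], [0, -3, 0], [0, -3, 0], [0, -3, 0]], "roll": [0, 0, 0, 0, 0, 0, 0, 0, 0, 0], "claw": 1, "grip_force": 25}}

```text
clock: 3.9
ee_pos: [0.4716, -0.1374, 0.1365]
tcp_rot: [0.359, -3.121, -0.0]
wrist_force: [0.4, 1.4, 0.8]
width: 0.528
gripper_force: 25.0
```

```bash
python3 - <<'E'
from h import *
plan((.471,-.137,.34,79.7),(.6213,.3835,.34,79.7),(.6213,.3835,.2055,79.7))
E
```

```text
t 3.9 p [ 0.4716 -0.1374  0.1365] q7 2.12 R [[-0.974, -0.227, -0.0], [-0.227, 0.974, 0.0], [0.0, 0.0, -1.0]]
(0.471, -0.137, 0.34, 79.7) off [   0.5    0.6 -203.5] roll 0.409
(0.6213, 0.3835, 0.34, 79.7) off [-264.2  473.3 -203.4] roll 0.409
(0.6213, 0.3835, 0.2055, 79.7) off [-264.2  473.3  -68.9] roll 0.409
```

Call:
{"name": "drive_tool", "arguments": {"offset": [[0, 0, -15], [0, 0, -45], [0, 0, -85], [0, 0, -125], [-5, 10, -165], [-20, 36, -195], [-42, 75, -204], [-67, 120, -204], [-92, 165, -204], [-117, 210, -204]], "roll": [0, 0, 0, 0, 0.03, 0.06, 0.1, 0.14, 0.18, 0.22]}}

```text
clock: 5.15
ee_pos: [0.5379, 0.0947, 0.3414]
tcp_rot: [-0.011, 3.141, -0.0]
wrist_force: [0.1, 0.7, -1.2]
width: 0.528
gripper_force: 25.0
```

```bash
python3 - <<'E'
from h import *
plan((.6213,.3835,.34,79.7))
E
```

```text
t 5.15 p [0.5379 0.0947 0.3414] q7 1.356 R [[-1.0, -0.007, 0.001], [-0.007, 1.0, -0.0], [-0.001, -0.0, -1.0]]
(0.6213, 0.3835, 0.34, 79.7) off [-85.5 288.2   1.4] roll 0.187
```

Call:
{"name": "drive_tool", "arguments": {"offset": [[-13, 42, 0], [-26, 86, 0], [-39, 130, 0], [-52, 174, 0], [-65, 216, 0], [-76, 253, 0], [-83, 277, 0], [-85, 285, 0], [-85, 285, 0], [-85, 285, 0]], "roll": [0.03, 0.06, 0.09, 0.12, 0.15, 0.17, 0.187, 0.187, 0.187, 0.187]}}

```text
clock: 6.4
ee_pos: [0.6205, 0.3776, 0.341]
tcp_rot: [0.282, 3.128, -0.001]
wrist_force: [0.2, -0.2, -2.4]
width: 0.525
gripper_force: 25.0
```

```bash
python3 - <<'E'
from h import *
plan((.6213,.3835,.34,79.7),(.6213,.3835,.2055,79.7))
im,d=grab_frame('scene');save('s2.png',im[50:250,340:540].repeat(3,0).repeat(3,1))
im2,d2=grab_frame('top')
P=cloud('top',d2);b=P[150:320,60:300].reshape(-1,3)
P2=cloud('scene',d);c=P2[0:300,300:560].reshape(-1,3)
# pad base from scene camera
e=np.array([.984,-.178]);l=np.array([.178,.984])
q=c[(c[:,2]>.215)&(c[:,2]<.252)&((c[:,:2]-[.6213,.3835])@e>-.04)&((c[:,:2]-[.6213,.3835])@e<.05)]
q=q[abs((q[:,:2]-[.6213,.3835])@l)<.06]
s=(q[:,:2]-[.6213,.3835])@e;t=(q[:,:2]-[.6213,.3835])@l
print('base rel S: s',s.min(),s.max(),'t',t.min(),t.max(),'z',q[:,2].min(),q[:,2].max(),len(q))
r=cv2.minAreaRect(q[:,:2].astype(np.float32)*1000);print(r)
E
```

```text
t 6.4 p [0.6205 0.3776 0.341 ] q7 0.823 R [[-0.984, 0.179, 0.0], [0.179, 0.984, -0.001], [-0.001, -0.001, -1.0]]
(0.6213, 0.3835, 0.34, 79.7) off [0.3 6.  1. ] roll 0.0001
(0.6213, 0.3835, 0.2055, 79.7) off [  0.4   6.1 135.5] roll 0.0001
base rel S: s -0.026787457452678288 0.026381449233973103 t -0.047716933784642396 0.03390422187259523 z 0.22393467208692733 0.25177964972090344 640
((619.801513671875, 376.77496337890625), (81.613037109375, 53.10341262817383), 79.90553283691406)
```

View pics/s2.png

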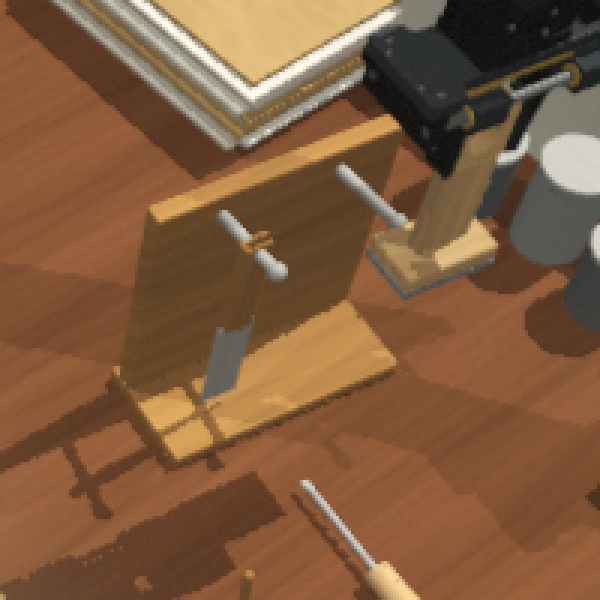

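The crop shows the pad held upright just out of the empty peg's tip (peg tip at (400,218)); its base measures centred under the TCP within 1 mm and aligned with the rack.

Call:
{"name": "drive_tool", "arguments": {"offset": [[0, 6, 10], [0, 6, 35], [0, 6, 65], [0, 6, 95], [0, 6, 120], [0, 6, 132], [0, 6, 135], [0, 6, 135], [0, 6, 135], [0, 6, 135]], "roll": [0, 0, 0, 0, 0, 0, 0, 0, 0, 0]}}

```text
clock: 7.75
ee_pos: [0.6216, 0.3855, 0.2065]
tcp_rot: [0.279, 3.128, 0.002]
wrist_force: [-0.3, -0.2, -2.3]
width: 0.524
gripper_force: 25.0
```

```bash
python3 - <<'E'
from h import *
plan((.5427,.3977,.2005,79.7))
E
```

```text
t 7.75 p [0.6216 0.3855 0.2065] q7 0.821 R [[-0.984, 0.177, 0.001], [0.177, 0.984, 0.001], [-0.001, 0.001, -1.0]]
(0.5427, 0.3977, 0.2005, 79.7) off [79.8 -1.9  5.9] roll 0.002
```

Call:
{"name": "drive_tool", "arguments": {"offset": [[8, -2, 1], [18, -2, 1], [28, -2, 1], [38, -2, 1], [48, -2, 2], [58, -2, 4], [68, -2, 5], [76, -2, 6], [80, -2, 6], [80, -2, 6]], "roll": [0, 0, 0, 0, 0, 0, 0, 0, 0, 0]}}

```text
clock: 9.0
ee_pos: [0.542, 0.3976, 0.1997]
tcp_rot: [0.278, 3.129, 0.0]
wrist_force: [-0.2, -0.0, -2.0]
width: 0.525
gripper_force: 25.0
```

```bash
python3 - <<'E'
from h import *
plan((.5427,.3977,.191,79.7)); print(sensors.read_state()['wrist_force'])
im,d=grab_frame('scene');save('s3.png',im[50:250,340:540].repeat(3,0).repeat(3,1))
E
```

```text
t 9.0 p [0.542  0.3976 0.1997] q7 0.732 R [[-0.984, 0.177, 0.0], [0.177, 0.984, 0.0], [-0.0, 0.0, -1.0]]
(0.5427, 0.3977, 0.191, 79.7) off [-0.7  0.2  8.7] roll 0.0023
[-0.20271487 -0.01593402 -2.0337434 ]
```

View pics/s3.png

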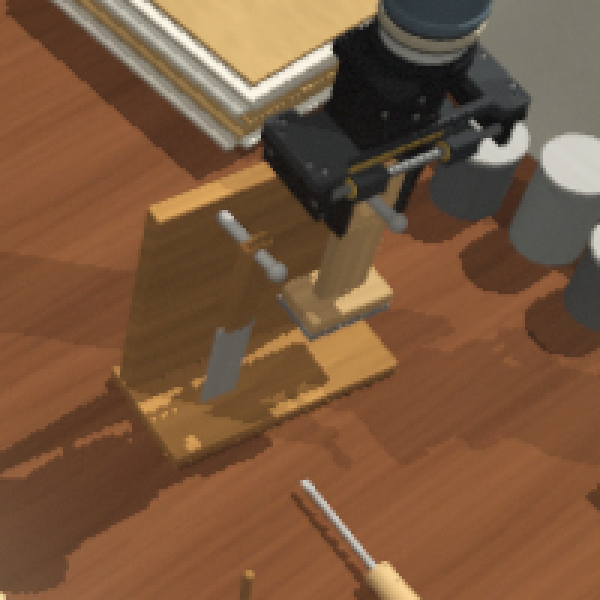

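The crop shows the peg passing through the eye, its ball at (398,220) in front of the handle, with no contact force.

Call:
{"name": "drive_tool", "arguments": {"offset": [[0, 0, 1], [0, 0, 2], [0, 0, 3], [0, 0, 4], [0, 0, 5], [0, 0, 6], [0, 0, 7], [0, 0, 8], [0, 0, 8], [0, 0, 8]], "roll": [0, 0, 0, 0, 0, 0, 0, 0, 0, 0]}}

```text
clock: 10.3
ee_pos: [0.5422, 0.3975, 0.1918]
tcp_rot: [0.279, 3.129, 0.0]
wrist_force: [-0.2, -0.4, -0.2]
width: 0.525
gripper_force: 25.0
```

Call:
{"name": "drive_tool", "arguments": {"offset": [[0, 0, 0], [0, 0, 0], [0, 0, 0], [0, 0, 0], [0, 0, 0], [0, 0, 0], [0, 0, 0], [0, 0, 0], [0, 0, 0], [0, 0, 0]], "roll": [0, 0, 0, 0, 0, 0, 0, 0, 0, 0], "claw": 0.1}}

```text
clock: 11.55
ee_pos: [0.5421, 0.3975, 0.1915]
tcp_rot: [-0.279, -3.129, -0.0]
wrist_force: [-0.6, 0.1, 0.9]
width: 0.898
gripper_force: 0.0
```

Call:
{"name": "drive_tool", "arguments": {"offset": [[0, 0, -8], [0, 0, -20], [0, 0, -40], [0, 0, -65], [0, 0, -95], [0, 0, -125], [0, 0, -145], [0, 0, -150], [0, 0, -150], [0, 0, -150]], "roll": [0, 0, 0, 0, 0, 0, 0, 0, 0, 0]}}

```text
clock: 12.8
ee_pos: [0.5417, 0.3972, 0.3404]
tcp_rot: [-0.279, -3.128, 0.002]
wrist_force: [1.0, 0.0, -0.4]
width: 0.899
gripper_force: 0.0
```

```bash
python3 - <<'E'
from h import *
im,d=grab_frame('scene');save('s4.png',im[50:250,340:540].repeat(3,0).repeat(3,1))
plan((.50,0,.34,7.7),(.458,-.320,.34,7.7),(.458,-.320,.063,7.7))
P=cloud('scene',d)[50:250,340:540].reshape(-1,3)
e=np.array([.984,-.178]);l=np.array([.178,.984]);r=P[:,:2]-[.5427,.3977];s=r@e;t=r@l
m=(abs(t)<.045)&(abs(s)<.03)&(P[:,2]>.06)&(P[:,2]<.11);Q=P[m]
print(m.sum(),Q.min(0),Q.max(0),s[m].min(),s[m].max(),t[m].min(),t[m].max())
E
```

```text
t 12.85 p [0.5418 0.3972 0.3404] q7 0.727 R [[-0.984, 0.177, -0.002], [0.177, 0.984, -0.001], [0.001, -0.002, -1.0]]
(0.5, 0, 0.34, 7.7) off [ -29.1 -398.3    0.9] roll 1.2586
(0.458, -0.32, 0.34, 7.7) off [ -44.4 -720.7    1.4] roll 1.2586
(0.458, -0.32, 0.063, 7.7) off [ -44.7 -720.3  278.4] roll 1.2586
437 [0.51684587 0.35331538 0.07364801] [0.57897526 0.43964872 0.10985295] -0.020951754864272105 0.029966388212818194 -0.041168780771580274 0.04205364786021886
```

View pics/s4.png

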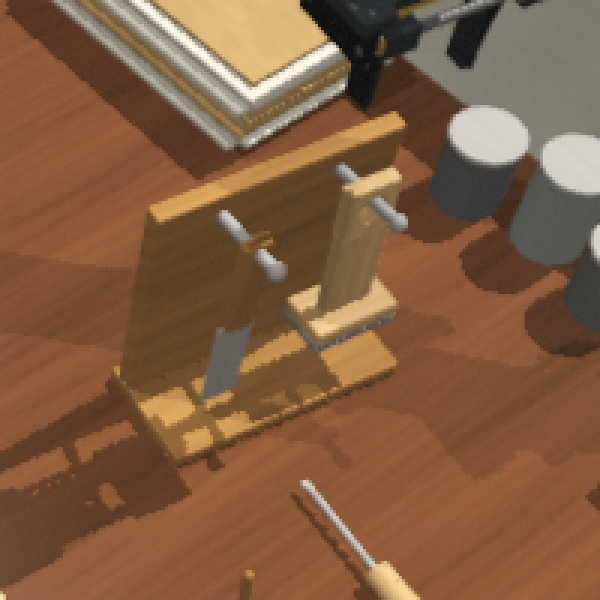

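The pad hangs upright on the empty peg (handle top at (375,180), peg ball at (398,221)) and the gripper is clear above it. Next is the lever.

Call:
{"name": "drive_tool", "arguments": {"offset": [[-2, -30, 0], [-5, -80, 0], [-9, -138, 0], [-12, -196, 0], [-16, -254, 0], [-19, -312, 0], [-23, -370, 0], [-26, -428, 0], [-30, -486, 0], [-33, -540, 0]], "roll": [0.06, 0.16, 0.27, 0.38, 0.49, 0.6, 0.71, 0.82, 0.93, 1.04]}}

```text
clock: 14.1
ee_pos: [0.4783, -0.1418, 0.3412]
tcp_rot: [-1.802, -2.573, -0.0]
wrist_force: [0.9, -0.2, 0.6]
width: 0.9
gripper_force: 0.0
```

```bash
python3 - <<'E'
from h import *
plan((.458,-.320,.34,7.7),(.458,-.320,.15,7.7),(.458,-.320,.063,7.7))
E
```

```text
t 14.1 p [ 0.4783 -0.1418  0.3412] q7 0.608 R [[-0.342, 0.94, -0.0], [0.94, 0.342, 0.0], [0.0, -0.0, -1.0]]
(0.458, -0.32, 0.34, 7.7) off [-160.5  -80.     1.1] roll 0.2145
(0.458, -0.32, 0.15, 7.7) off [-160.6  -80.   191.1] roll 0.2145
(0.458, -0.32, 0.063, 7.7) off [-160.6  -79.9  278.1] roll 0.2145
```

Call:
{"name": "drive_tool", "arguments": {"offset": [[-30, -15, 0], [-65, -32, 0], [-105, -52, 0], [-140, -70, 20], [-156, -78, 60], [-157, -78, 100], [-157, -78, 140], [-157, -78, 170], [-157, -78, 180], [-157, -78, 180]], "roll": [0.04, 0.1, 0.16, 0.21, 0.214, 0.214, 0.214, 0.214, 0.214, 0.214]}}

```text
clock: 15.35
ee_pos: [0.4601, -0.3141, 0.1613]
tcp_rot: [-2.061, -2.37, 0.001]
wrist_force: [0.4, -0.5, 0.7]
width: 0.902
gripper_force: 0.0
```

```bash
python3 - <<'E'
from h import *
D=np.load('pics/top.npz');im=D['im'];d=D['d'];P=cloud('top',d)
g=(im.max(2)<75);g[:, :418]=0;g[:,470:]=0;g[:275]=0;g[300:]=0
Q=P[g&(P[...,2]>.06)&(P[...,2]<.1)]
a=np.radians(7.7);bx=np.array([np.cos(a),np.sin(a)]);by=np.array([-bx[1],bx[0]]);o=np.array([.4593,-.1211])
r=Q[:,:2]-o;X=r@bx;Y=r@by;m=Y<-.165
print(len(Q),'bx',np.percentile(X[m],[2,50,98]),'by',Y.min(),'ztop',Q[:,2].max(),Q[m].mean(0))
plan((.458,-.320,.063,7.7))
im,d=grab_frame('wrist');save('w2.png',im)
E
```

```text
177 bx [-0.03581126 -0.02831476 -0.02090864] by -0.2333674203221106 ztop 0.09126948183579842 [ 0.45788043 -0.32151684  0.08006911]
t 15.35 p [ 0.4601 -0.3141  0.1613] q7 0.94 R [[-0.138, 0.99, -0.001], [0.99, 0.138, 0.0], [0.0, -0.001, -1.0]]
(0.458, -0.32, 0.063, 7.7) off [-5.5 -2.9 98.3] roll 0.0045
```

View pics/w2.png

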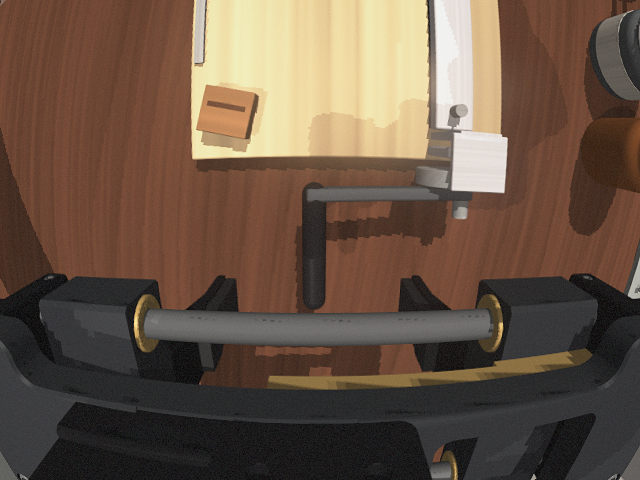

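The wrist view shows the black grip (column 314, rows 190–305) midway between the fingers and parallel to them, with the arm well clear inward. The board-frame check agrees within 1 mm.

Call:
{"name": "drive_tool", "arguments": {"offset": [[-3, -2, 10], [-5, -3, 30], [-5, -3, 55], [-5, -3, 80], [-5, -3, 94], [-5, -3, 98], [-5, -3, 98], [-5, -3, 98], [-5, -3, 98], [-5, -3, 98]], "roll": [0, 0, 0, 0, 0, 0, 0, 0, 0, 0]}}

```text
clock: 16.65
ee_pos: [0.4581, -0.3196, 0.0638]
tcp_rot: [2.061, 2.37, 0.0]
wrist_force: [-0.2, -0.7, 0.5]
width: 0.898
gripper_force: 0.0
```

Call:
{"name": "drive_tool", "arguments": {"offset": [[0, 0, 0], [0, 0, 0], [0, 0, 0], [0, 0, 0], [0, 0, 0], [0, 0, 0], [0, 0, 0], [0, 0, 0], [0, 0, 0], [0, 0, 0]], "roll": [0, 0, 0, 0, 0, 0, 0, 0, 0, 0], "claw": 1, "grip_force": 30}}

```text
clock: 17.9
ee_pos: [0.4578, -0.3195, 0.0635]
tcp_rot: [-2.062, -2.37, 0.0]
wrist_force: [-0.1, 0.3, -0.3]
width: 0.171
gripper_force: 30.0
```

```bash
python3 - <<'E'
from h import *
s=sensors.read_state();p=s['ee_pos'];R=Ro.from_rotvec(s['tcp_rot']).as_matrix()
a=np.radians(7.7);bx=np.array([np.cos(a),np.sin(a),0])
print(p,s['qpos'])
for th in np.arange(0,1.397,.0698*2):
    f=th+np.radians(10); dx=-.110*(np.cos(f)-np.cos(np.radians(10)));dz=.110*(np.sin(f)-np.sin(np.radians(10)))
    print(round(th,3),(R.T@(dx*bx+[0,0,dz])*1000).round(1))
E
```

```text
[ 0.45779443 -0.31950726  0.06346445] [ 0.12975364  0.53275327  0.53485342  1.9860058  -0.400011    0.72701897
  1.04674214]
0.0 [0. 0. 0.]
0.14 [ -0.    3.7 -14.9]
0.279 [ -0.    9.5 -29.1]
0.419 [ -0.1  17.1 -42.4]
0.558 [ -0.1  26.6 -54.5]
0.698 [ -0.2  37.6 -65.2]
0.838 [ -0.2  50.  -74.2]
0.977 [ -0.3  63.5 -81.4]
1.117 [ -0.4  78.  -86.7]
1.256 [ -0.4  93.  -89.8]
1.396 [ -0.5 108.3 -90.9]
```

Call:
{"name": "drive_tool", "arguments": {"offset": [[0, 1.5, -7], [0, 4, -15], [0, 6.5, -22], [0, 9.5, -29], [0, 13, -36], [0, 17, -42.5], [0, 22, -48.5], [0, 26.5, -54.5], [0, 32, -60], [0, 37.5, -65]], "roll": [0, 0, 0, 0, 0, 0, 0, 0, 0, 0]}}

```text
clock: 19.15
ee_pos: [0.495, -0.3143, 0.1288]
tcp_rot: [-2.062, -2.37, 0.001]
wrist_force: [-3.7, -0.8, -3.8]
width: 0.173
gripper_force: 30.0
```

```bash
python3 - <<'E'
from h import *
s=sensors.read_state();p=s['ee_pos'];R=Ro.from_rotvec(s['tcp_rot']).as_matrix()
print((R.T@(p-[0.45779443,-0.31950726,0.06346445])*1000).round(1),s['wrist_force'],s['width'])
E
```

```text
[ -0.   37.6 -65.4] [-3.65912184 -0.82462756 -3.83161367] 0.17319975012180472
```

Tracking well, with low forces. I continue to straight up.

Call:
{"name": "drive_tool", "arguments": {"offset": [[0, 6, -5], [0, 12.5, -9], [0, 19, -13], [0, 26, -16.5], [0, 33, -19], [0, 40.5, -21.5], [0, 48, -23.5], [0, 55.5, -24.7], [0, 63, -25.4], [0, 70.5, -25.7]], "roll": [0, 0, 0, 0, 0, 0, 0, 0, 0, 0]}}

```text
clock: 20.4
ee_pos: [0.5656, -0.3048, 0.1546]
tcp_rot: [2.061, 2.37, 0.0]
wrist_force: [-4.4, -1.7, 0.4]
width: 0.171
gripper_force: 30.0
```

Call:
{"name": "drive_tool", "arguments": {"offset": [[0, 0, 0], [0, 0, 0], [0, 0, 0], [0, 0, 0], [0, 0, 0], [0, 0, 0], [0, 0, 0], [0, 0, 0], [0, 0, 0], [0, 0, 0]], "roll": [0, 0, 0, 0, 0, 0, 0, 0, 0, 0]}}

```text
clock: 21.65
ee_pos: [0.5651, -0.3047, 0.1544]
tcp_rot: [2.061, 2.37, 0.0]
wrist_force: [-1.0, -3.4, 3.7]
width: 0.172
gripper_force: 30.0
```

```bash
python3 - <<'E'
from h import *
s=sensors.read_state();p=s['ee_pos'];R=Ro.from_rotvec(s['tcp_rot']).as_matrix()
print((R.T@(p-[0.45779443,-0.31950726,0.06346445])*1000).round(1),s['wrist_force'],s['width'])
im,d=grab_frame('scene');im=im[60:340,150:500];save('s5.png',cv2.resize(im,(700,560)))
P=cloud('scene',d);a=np.radians(7.7);c=np.array([.4593,-.1211])+.08*np.array([np.cos(a),np.sin(a)])
for k in(0,.04,.08):
    q=c+k*np.array([-np.sin(a),np.cos(a)]);m=np.hypot(*(P[...,:2]-q).transpose(2,0,1))<.012
    print(np.median(P[m][:,2]),m.sum())
E
```

```text
[ -0.3 108.3 -90.9] [-0.96501866 -3.39746145  3.7373062 ] 0.17178593353174892
0.047338544371782934 74
0.047083332107533266 75
0.04740839808587013 72
```

View pics/s5.png

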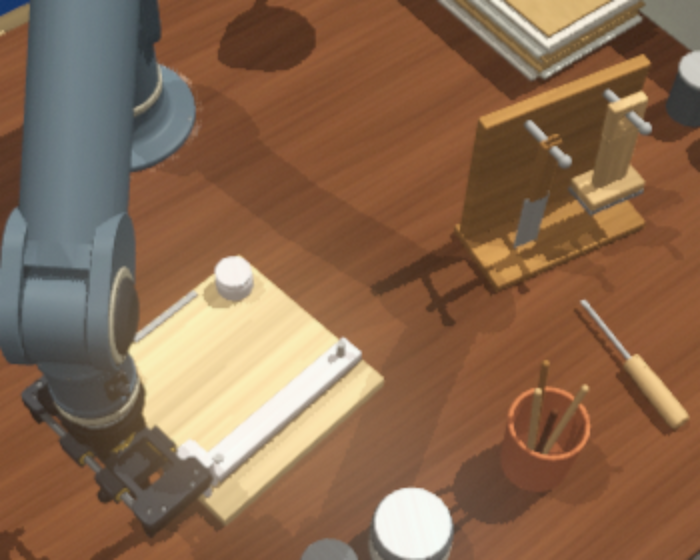

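The view shows the pad still hanging on the empty peg, the gripper holding the lever upright at the lower left, and the clamp bar raised by about 10 mm (top at 47 mm).

```bash
python3 -c "
from rig import ctrl
print(ctrl.sign_off())"
```

```text
the job is handed in; nothing more can be done
None
```

The pad hangs by its eye on the empty peg, and I handed the job in at about 22 s with the gripper holding the cam lever straight up. The clamp bar measured about 10 mm raised; the sign-off gave no verdict.

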